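# Hold a slide carrier flush on a sloped reader

## Robot

A 6-joint arm with a two-finger parallel gripper is mounted at the origin on the work surface. World frame = base frame: x ahead of the robot, y to its left, z up, the work surface at z = 0. Lengths are in m, angles in rad, forces in N, time in s.
With the tool pointing down it reaches from about 0.275 to 0.75 m from the base axis. Payload 10.2 kg.
Tool frame: the origin (TCP) lies midway between the tips of the shut fingers; the grasp point (between the pads) lies 19 mm behind it (env.hold_point_z is the distance from the TCP to the grasp point, in m); x points along the fingers, z is the direction in which the jaws open and shut, and the axes are right-handed (so a half turn about x gives the same grasp; the last joint's range is limited). The gripper opens to 85 mm and grips with 20 to 120 N. Pads are 22 mm wide; open, the fingers measure 114 mm over their backs; the gripper's body (76 mm by 85 mm) begins 54 mm behind the grasp point. The pads swing forward as they close: fully open they stand 13 mm farther back than shut.
Start: joints at [-1.391, 0.313, 1.498, -0, 1.331, -0.223], TCP at [0.206, -0.483, 0.231] pointing down, gripper open.
Joint ranges: [-2.94, 2.94], [-0.97, 2.17], [0.19, 2.56], [-1.23, 4.37], [0.02, 3.11], [-2.88, 2.88]. Speed limits (rad/s): [2.39, 2.39, 3.01, 3.14, 3.14, 3.14].

## Interface

Orientations are given as a unit quaternion [x, y, z, w].
In Python, from bench import env, kinematics, monitor, eyes, job gives the robot as it stands. The module is installed in compiled form; this text tells all that it offers. Calls block until the motion is done:
- env.reach(position, orientation): joint-space move of the TCP to a pose.
- env.movel(position, velocity=0.15, frame=None, guard=None): straight line of the TCP; frame=None keeps the orientation; velocity is the mean speed in m/s. With guard (N) it stops when the force on the tool has changed by that much, and returns True; else False.
- env.set_joints(angles): joint-space move.
- env.release() and env.close_gripper(effort=None): open the fingers fully, or close them until they stop; effort is the grip in N (None keeps the last).
- env.hold(seconds).
- kinematics.ik(position, orientation): joint angles nearest the present ones, or None.
- monitor.sense(): the state.
- eyes.grab_frame(name): name is "side" or "top" or "wrist"; returns a dict with "frame" (400x640x3 uint8, red, green, blue), "mtx" (3x3 intrinsics, pixels), "k1" (the pictures are not rectified: a ray, as slopes to the right and down, at radius r is drawn at 1 + k1 r^2 times it, then the intrinsics apply), "view" (4x4, takes a point from world to camera coordinates). Camera axes: x right, y down, z forward; pixel columns grow to the right and rows downward; lengths in m; the calibration is good to about 2 mm. A picture is of the moment at which its call begins. There is no depth.
A pose or a line that the arm cannot do raises env.MotionError and nothing moves.
- job.hand_in(): hands the job in, once; it reports no verdict.
The state is a dict: "clock": time; "joints": joint angles; "qvel": joint speeds; "joint_efforts": joint torques, N m; "position": TCP position; "ee_rot": TCP orientation; "contact_force": force on the tool from outside, world axes, zero at the start; "ft_torque": the same for the moment, N m; "finger_gap": opening from 0.0 (shut) to 1.0 (fully open).
Only numpy, scipy, OpenCV 4.12 (cv2) and the standard library are available. Lean on these libraries where they do the work, as an engineer would, in place of code of your own. Each camera call takes 0.05 s, during which the arm holds its last target.

## Task

Pick up the blue slide carrier by its grip tab, tilt it to match the sloped black platen of the slide reader, and press it gently on, centred, squared up and flush, so that the sprung platen sinks about half-way (not to its stop). Finish while still gripping the carrier and holding it pressed flush there; leave the other carriers and the things on the bench where they are.

Things in the scene. Friction and masses are not known exactly. Their poses are not given: they have to be found in the camera images.
- blue_center (a point): Blue carrier, 0.06 to 0.13 kg, flat on the bench: plate 60 (x) x 84 (y) x 6 mm with an upright grip tab 34 (x) x 12 (y) x 30 mm in the middle of its top; 36 mm high in all. Point: its centre, 18 mm above the underside. z: up out of the tab; y: across the tab's thickness (pinch along it). Same when turned half round. Held by the tab it can pivot a little about y, so pressing lets it settle flat.
- orange_center (a point): Orange carrier of the same shape, lying on the bench; not to be disturbed. Point and axes as for the blue one.
- green_center (a point): Green carrier of the same shape, lying on the bench; not to be disturbed. Point and axes as for the blue one.
- platen_face (a point): Centre of the top face of the reader's platen, a flat black block 68 (x) x 92 (y) mm with a white window, 12 mm proud of the grey deck. Its slope, set anew each time, is 11 to 29 degrees from level, low edge toward the robot. z: outward normal; x: up the slope; y: level along the face. The carrier's x goes along this x, either way round. Moves in with the platen.
- reader: White base of the slide reader, fixed, 170 (x) x 200 (y) x 50 mm; origin under its centre, x away from the low side. It carries a grey deck 140 x 170 mm, hinged at the low side and locked at its slope, with the platen in the middle.
- platen (a joint): How far the sprung platen is pressed in along its own normal: 0 free, 0.008 m at its stop. It starts to move at 2.4 N and is half-way (4 mm) in at 7.2 N; the stiffness is 1.2 N per mm. The deck's slope does not give.
- vial: Small amber jar, 32 mm across and 70 mm tall, standing; origin under its centre. Leave alone.
- dish: Glass dish, 84 mm across and 16 mm high; origin under its centre. Leave alone.
- tweezers: Steel tweezers about 110 mm long, 9 mm wide, 6 mm high, lying along their x; origin near the middle, on the bench. Leave alone.
Not all that is in view belongs to the job. There is more than one size of the part that bears blue_center; the job needs the smallest.

How it is judged:
On the way, in this order (a step that is already met when the one before it is completed fails the run):
1. the blue carrier is lifted off the bench by its tab (height (world z) of blue_center above 0.05 m and contact force between the fingers and blue above 1 N), for 0.2 s.
2. the blue carrier is held flush on the platen and presses it in (angle between the z axis of blue_center and the z axis of platen_face, either way round below 0.05 rad and angle between the x axis of blue_center and the x axis of platen_face, either way round below 0.17 rad and z of blue_center in the frame of platen_face between 0.015 and 0.0205 m and x of blue_center in the frame of platen_face between -0.01 and 0.01 m and y of blue_center in the frame of platen_face between -0.01 and 0.01 m and value of joint platen between 0.0015 and 0.007 m and contact force between the fingers and blue above 1 N and distance between the grasp point and blue_center below 0.036 m), for 0.2 s.
At the end, for the whole second after the job is handed in: The blue carrier, gripped by its tab, lies flush on the platen face (faces parallel within 0.05 rad and touching within about 2.5 mm), centred within 10 mm each way and squared up within 0.17 rad, and presses the platen 1.5 to 7 mm in, all at rest (all of step 2 and linear speed of blue below 0.02 m/s and velocity of joint platen between -0.01 and 0.01 m/s); the arm keeps its last pose, push and grip.
It fails at once if another carrier or a bystander is pushed more than 20 mm (distance of any of orange_center, green_center, vial, dish, tweezers from where it was at the start of the episode above 0.02 m).
It fails at once if the carrier is pressed on the reader with more than 30 N (contact force between blue and reader above 30 N).
It also fails if it takes over 38 s, if anything falls off the work surface, if the arm or the gripper's body presses on something with over 40 N, if the wrist force passes 120 N, or if a joint passes its speed limit or range.

## Working session

There is one attempt and no reset: what is moved stays moved. The work goes in short steps, each a Python script; the robot and the scene stay as the last script left them, time stands still between calls to the robot, and variables do not carry over. Pictures are saved under pics/ and viewed, and the job is handed in when it is done.

```bash
mkdir -p pics; python3 - <<'E'
from bench import env, kinematics, monitor, eyes, job
import cv2
s=monitor.sense();print(s['clock'],s['position'],s['ee_rot'],env.hold_point_z,s['finger_gap'])
for n in("side","top","wrist"):
    f=eyes.grab_frame(n);cv2.imwrite(f'pics/{n}0.png',f['frame'][:,:,::-1]);print(n,f['mtx'].tolist(),f['k1'],f['view'].round(4).tolist())
E
```

```text
0.0 [ 0.20571439 -0.48273451  0.2307231 ] [ 0.39021297  0.59022895 -0.3895527   0.58958656] 0.0187 1.0024774921731274
side [[390.8117234491042, 0.0, 318.6659297460252], [0.0, 390.8117234491042, 201.8257300022511], [0.0, 0.0, 1.0]] 0.02447803877063139 [[-0.9969, -0.0783, -0.0103, 0.5227], [-0.0469, 0.6925, -0.7199, 0.0993], [0.0635, -0.7172, -0.694, 0.9803], [0.0, 0.0, 0.0, 1.0]]
top [[432.36476331588284, 0.0, 322.52288159151175], [0.0, 432.36476331588284, 199.55851294756238], [0.0, 0.0, 1.0]] -0.05595643046624531 [[0.019, -0.9998, 0.0074, -0.0403], [-0.99, -0.0199, -0.1397, 0.5157], [0.1398, -0.0046, -0.9902, 1.0319], [0.0, 0.0, 0.0, 1.0]]
wrist [[292.3059694782623, 0.0, 320.91479395554995], [0.0, 292.3059694782623, 195.21400850396483], [0.0, 0.0, 1.0]] 0.00548331138326429 [[0.3922, -0.9199, -0.0008, -0.5241], [-0.887, -0.3785, 0.2645, -0.0348], [-0.2436, -0.103, -0.9644, 0.3769], [0.0, 0.0, 0.0, 1.0]]
```

View pics/side0.png

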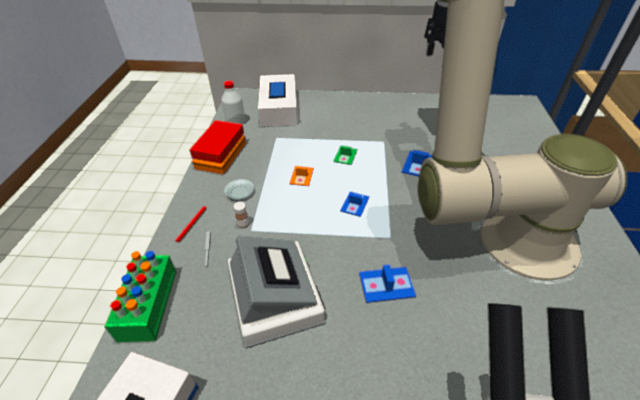

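View pics/top0.png

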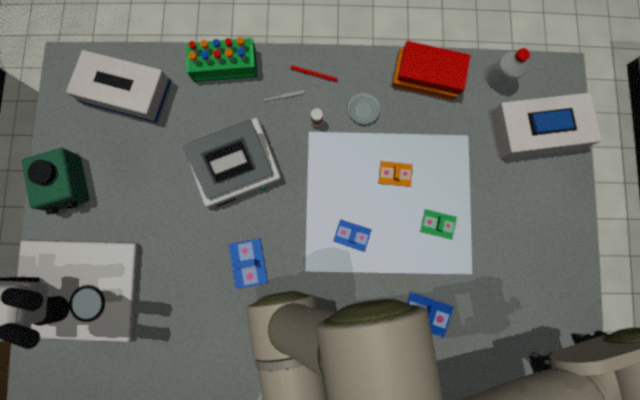

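View pics/wrist0.png

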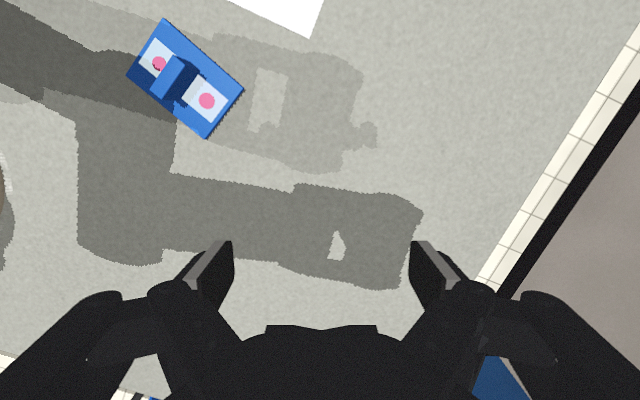

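The side and top views show three blue carriers: on the mat at top (352,235), and larger ones at (248,262) and (430,313). The reader is at (232,160) in the top view. I'll zoom in next.

```bash
cat > h.py <<'E'
import numpy as np, cv2
def cam(f): 
    V=f['view'];R=V[:3,:3];return R,V[:3,3],f['mtx'],f['k1']
def proj(f,P):
    R,t,K,k=cam(f);c=np.atleast_2d(P)@R.T+t
    s=c[:,:2]/c[:,2:];s=s*(1+k*(s**2).sum(1,keepdims=True));return s*K[0,0]+K[:2,2]
def ray(f,uv):
    R,t,K,k=cam(f);d=(np.atleast_2d(uv)-K[:2,2])/K[0,0];s=d.copy()
    for _ in range(20): s=d/(1+k*(s**2).sum(1,keepdims=True))
    D=np.c_[s,np.ones(len(s))]@R;return -R.T@t,D
def onz(f,uv,z):
    o,D=ray(f,uv);return o+D*((z-o[2])/D[:,2])[:,None]
E
python3 - <<'E'
import cv2
t=cv2.imread('pics/top0.png');s=cv2.imread('pics/side0.png')
z=lambda i,x,y,w,h,k,n:cv2.imwrite(n,cv2.resize(i[y:y+h,x:x+w],None,fx=k,fy=k,interpolation=cv2.INTER_CUBIC))
z(t,175,110,115,100,6,'pics/tr.png');z(s,220,225,115,125,4.8,'pics/sr.png')
z(t,325,210,60,50,10,'pics/tb.png');z(s,330,180,50,45,12,'pics/sb.png')
E
```

```text
(no output)
```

View pics/tr.png

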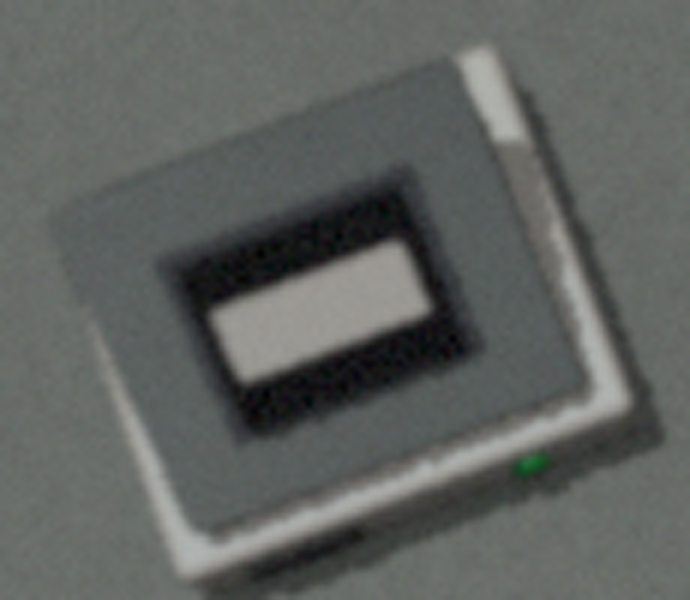

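View pics/sr.png

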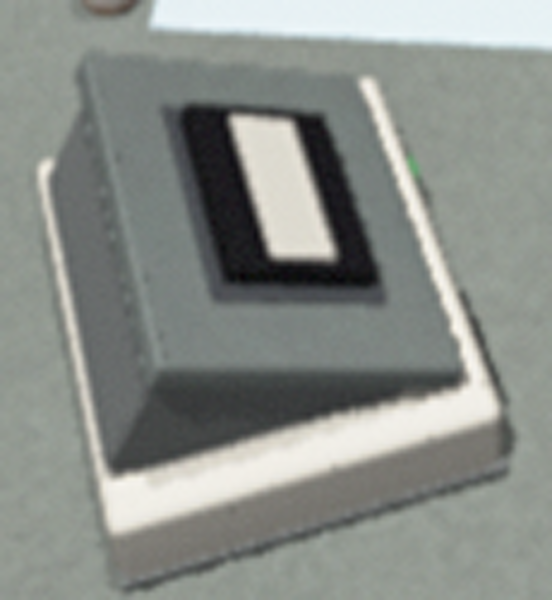

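View pics/tb.png

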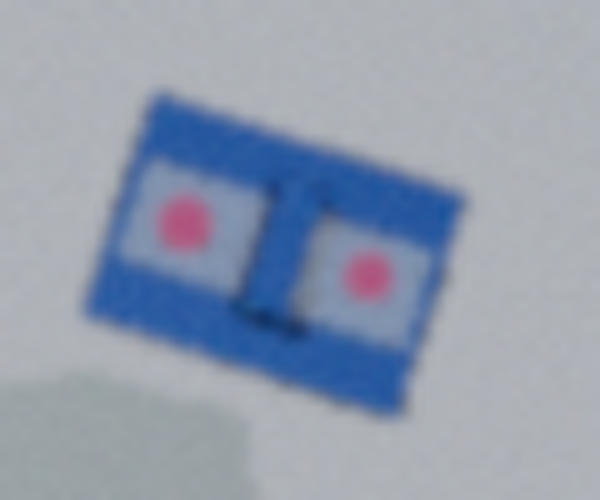

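View pics/sb.png

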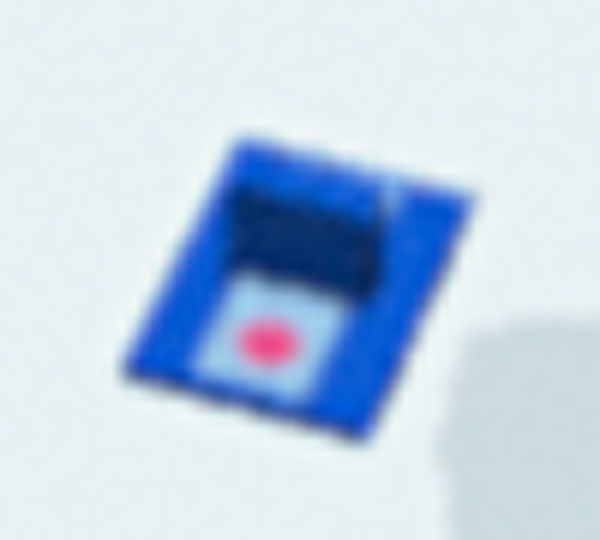

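```bash
cat > fit.py <<'E'
import numpy as np, cv2
from scipy.optimize import least_squares
from h import *
def quad(img,x,y,w,h,fn,nm=None,k=6):
    c=cv2.resize(img[y:y+h,x:x+w],None,fx=k,fy=k,interpolation=cv2.INTER_CUBIC)
    m=fn(c.astype(int)).astype(np.uint8)*255
    m=cv2.morphologyEx(m,cv2.MORPH_CLOSE,np.ones((9,9)))
    cs,_=cv2.findContours(m,cv2.RETR_EXTERNAL,cv2.CHAIN_APPROX_NONE)
    ct=max(cs,key=cv2.contourArea);hull=cv2.convexHull(ct)
    q=cv2.approxPolyN(hull,4,ensure_convex=True).reshape(-1,2).astype(float)
    # refine: fit line per side from contour points
    P=ct.reshape(-1,2).astype(float);L=[]
    for i in range(4):
        a,b=q[i],q[(i+1)%4];d=(b-a)/np.linalg.norm(b-a);n=np.array([-d[1],d[0]])
        t=(P-a)@d/np.linalg.norm(b-a);e=abs((P-a)@n)
        S=P[(t>.12)&(t<.88)&(e<k*1.5)]
        v=cv2.fitLine(S.astype(np.float32),cv2.DIST_HUBER,0,.01,.01).ravel();L.append(v)
    out=[]
    for i in range(4):
        a,b=L[i-1],L[i];s=np.linalg.solve(np.c_[a[:2],-b[:2]],b[2:]-a[2:]);out.append(a[2:]+s[0]*a[:2])
    out=np.array(out)
    if nm:
        cc=c.copy();cv2.polylines(cc,[np.round(out).astype(int)],True,(0,255,255),1);cv2.imwrite(nm,cc)
    return (out+.5)/k+[x,y]-.5
def match(pred,obs):
    # best cyclic/reversed assignment
    best=None
    for o in(obs,obs[::-1]):
        for s in range(4):
            e=np.roll(o,s,0)-pred
            if best is None or (e**2).sum()<(best**2).sum():best=e
    return best.ravel()
def rect(w,h,z=0): return np.array([[-w,-h,2*z],[w,-h,2*z],[w,h,2*z],[-w,h,2*z]])/2
def Rm(yaw,sl):
    x=np.array([np.cos(sl)*np.cos(yaw),np.cos(sl)*np.sin(yaw),np.sin(sl)]);y=np.array([-np.sin(yaw),np.cos(yaw),0])
    return np.c_[x,y,np.cross(x,y)]
E
cat > a.py <<'E'
from fit import *
from bench import eyes
T=eyes.grab_frame('top');S=eyes.grab_frame('side')
t=T['frame'][:,:,::-1];s=S['frame'][:,:,::-1]
blk=lambda c:c.max(2)<45
# platen incl. window: black or bright inside -> hull of black
pt=quad(t,195,130,65,60,blk,'pics/q1.png');ps=quad(s,250,238,58,55,blk,'pics/q2.png')
blue=lambda c:(c[:,:,0]-c[:,:,2])>60
bt=quad(t,325,210,60,50,blue,'pics/q3.png',8);bs=quad(s,330,180,50,45,blue,'pics/q4.png',8)
print(pt.round(1).tolist(),ps.round(1).tolist(),bt.round(1).tolist(),bs.round(1).tolist(),sep='\n')
def fb(p):
    P=np.array([p[0],p[1],0])+rect(.06,.084,.006)@Rm(p[2],0).T
    return np.r_[match(proj(T,P),bt),match(proj(S,P),bs)]
for o,f in((bt,T),(bs,S)):
    q=onz(f,o,.006);print('c',q.mean(0),'sides',np.linalg.norm(q-np.roll(q,1,0),axis=1))
c=onz(T,bt,.006).mean(0)
r=min((least_squares(fb,[c[0],c[1],y]) for y in np.arange(-1.5,1.5,.3)),key=lambda r:r.cost);print('blue',r.x,r.cost,r.fun.round(1))
def fp(p,sep=False):
    P=p[:3]+rect(.068,.092)@Rm(p[3],p[4]).T
    return np.r_[match(proj(T,P),pt),match(proj(S,P),ps)]
c=onz(T,pt,.1).mean(0)
r=min((least_squares(fp,[c[0],c[1],.1,y,.35]) for y in np.arange(-1.,1.,.2)),key=lambda r:r.cost);print('platen',r.x,np.degrees(r.x[3:]),r.cost,r.fun.round(1))
E
python3 a.py
python3 -c "
import cv2,numpy as np
I=[cv2.resize(cv2.imread(f'pics/q{i}.png'),(390,300)) for i in(1,2,3,4)]
cv2.imwrite('pics/qq.png',np.vstack([np.hstack(I[:2]),np.hstack(I[2:])]))"
```

```text
[[253.2, 168.3], [215.9, 182.6], [203.5, 154.6], [241.2, 140.1]]
[[286.7, 249.2], [298.6, 284.3], [266.5, 283.4], [256.5, 246.7]]
[[370.8, 229.2], [363.9, 251.2], [333.0, 240.8], [340.1, 219.1]]
[[369.4, 195.8], [360.2, 216.3], [339.1, 210.5], [349.3, 190.7]]
c [ 0.43205629 -0.10612422  0.006     ] sides [0.08163047 0.05807747 0.08152123 0.05744218]
c [ 0.43310076 -0.10305991  0.006     ] sides [0.05924065 0.08567733 0.05965096 0.08556542]
blue [ 0.43253109 -0.10523314 -0.3034741 ] 2.0263443012900892 [ 0.  -0.3 -0.2  0.4  0.6  0.8  1.  -0.1 -0.2  0.3 -0.   0.4 -0.3  0.8
 -0.4  0.8]
platen [0.59350369 0.19283151 0.10269274 0.39035379 0.44160542] [22.36562469 25.3021266 ] 4.333277969685005 [ 1.   0.8 -0.1 -0.7 -0.6 -0.2  0.2  1.3 -0.1 -0.3 -1.  -1.2 -0.4  0.4
  0.5  1.1]
```

View pics/qq.png

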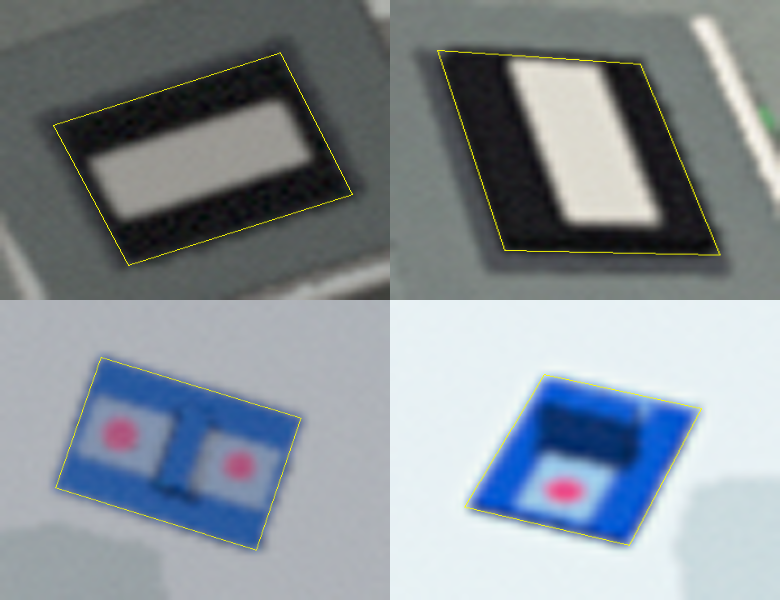

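The contour fits hug the blue plate (60×84 mm confirmed, so it's the smallest) and the platen face (~25° slope). Next I'll check IK, hover over the platen and blue, and refine both with wrist views.

```bash
cat > plan.py <<'E'
from fit import *
from scipy.spatial.transform import Rotation as Ro
def tool(Rc,flip):
    x=-Rc[:,2];z=Rc[:,1]*flip;return Ro.from_matrix(np.c_[x,np.cross(z,x),z]).as_quat()
E
python3 - <<'E'
from plan import *
from bench import env,kinematics,monitor,eyes
b=np.array([.4325,-.1052]);by=-.3035
pc=np.array([.5935,.1928,.1027]);Rp=Rm(.390,.4416)
for fl in(1,-1):
    for nm,p,R in(('b',np.r_[b,.01],Rm(by,0)),('bh',np.r_[b,.18],Rm(by,0)),('p',pc+Rp[:,2]*.006,Rp),('ph',pc+Rp[:,2]*.15,Rp)):
        q=kinematics.ik(p,tool(R,fl));print(fl,nm,None if q is None else np.round(q,2))
print(monitor.sense()['clock'])
E
```

```text
1 b [-0.5   0.47  1.96 -0.    0.71 -1.77]
1 bh [-0.5   0.19  1.8   0.    1.15 -1.77]
1 p [ 0.07  0.46  1.71  0.25  0.56 -2.08]
1 ph [ 0.02  0.17  1.73  0.21  0.84 -2.04]
-1 b [-0.5   0.47  1.96 -0.    0.71  1.37]
-1 bh [-0.5   0.19  1.8   0.    1.15  1.37]
-1 p [0.07 0.46 1.71 0.25 0.56 1.06]
-1 ph [0.02 0.17 1.73 0.21 0.84 1.1 ]
0.25
```

```bash
python3 - <<'E'
from plan import *
from bench import env,kinematics,monitor,eyes
s=monitor.sense();f=eyes.grab_frame('wrist')
Rt=Ro.from_quat(s['ee_rot']).as_matrix();V=f['view'];Rc=V[:3,:3].T;o=-Rc@V[:3,3]
print('cam in tool',Rt.T@(o-s['position']),(Rt.T@Rc).round(3).tolist())
M=Rt.T@Rc; oc=Rt.T@(o-s['position'])
pc=np.array([.5935,.1928,.1027]);Rp=Rm(.390,.4416)
# choose tool pose (vertical-ish same orientation as platen) s.t. camera optical axis hits platen centre at 0.22 m
q=tool(Rp,-1);R=Ro.from_quat(q).as_matrix()
for d in(.2,.24):
    p=pc-R@(oc+M[:,2]*d);print(d,p,kinematics.ik(p,q))
E
```

```text
cam in tool [-0.14141196  0.06628987 -0.00050807] [[-0.0, -0.265, 0.964], [0.0, -0.964, -0.265], [1.0, 0.0, 0.0]]
0.2 [0.56216983 0.17945455 0.14351411] [0.04667535 0.34405243 1.77404308 0.25035716 0.61957953 1.05294642]
0.24 [0.55577139 0.1768409  0.18291244] [0.04165289 0.27733605 1.74842834 0.2256259  0.71035472 1.08127428]
```

```bash
cat > b.py <<'E'
from plan import *
import pickle
from bench import env,kinematics,monitor,eyes
oc=np.array([-.1414,.0663,-.0005]);M2=np.array([.964,-.265,0])
pc=np.array([.5935,.1928,.1027]);Rp=Rm(.390,.4416);out={}
q=tool(Rp,-1);R=Ro.from_quat(q).as_matrix()
env.reach(pc-R@(oc+M2*.24),q);env.hold(.2);f=eyes.grab_frame('wrist');out['p1']=f;cv2.imwrite('pics/wp1.png',f['frame'][:,:,::-1])
R0=Rm(-.3035,0);q=tool(R0,-1);R=Ro.from_quat(q).as_matrix();b=np.array([.4325,-.1052,.006])
env.reach(b-R@(oc+M2*.24),q);env.hold(.2);f=eyes.grab_frame('wrist');out['b1']=f;cv2.imwrite('pics/wb1.png',f['frame'][:,:,::-1])
pickle.dump(out,open('w.pkl','wb'));print(monitor.sense()['clock'],monitor.sense()['position'])
E
python3 b.py
```

```text
4.625 [ 0.43001687 -0.10438992  0.09608065]
```

View pics/wp1.png

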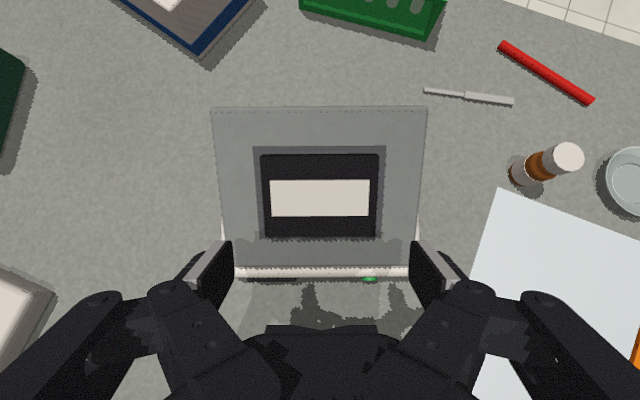

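View pics/wb1.png

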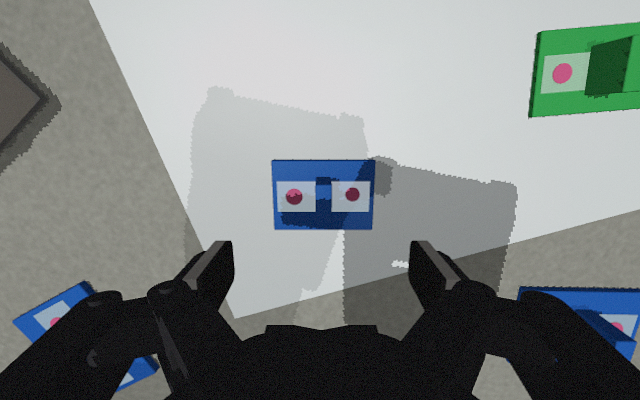

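Wrist view 1: the platen is at corners (261,154)–(377,238) and the deck's upper corners are at (211,108) and (427,107). Wrist view 2: blue is at corners (273,160)–(373,230), with the tab between the jaws' x range. Joint fit:

```bash
cat > c.py <<'E'
from plan import *
import pickle
from bench import eyes
W=pickle.load(open('w.pkl','rb'));T=eyes.grab_frame('top');S=eyes.grab_frame('side')
pt=np.array([[253.2,168.3],[215.9,182.6],[203.5,154.6],[241.2,140.1]]);ps=np.array([[286.7,249.2],[298.6,284.3],[266.5,283.4],[256.5,246.7]])
bt=np.array([[370.8,229.2],[363.9,251.2],[333.0,240.8],[340.1,219.1]]);bs=np.array([[369.4,195.8],[360.2,216.3],[339.1,210.5],[349.3,190.7]])
g=lambda f:np.ascontiguousarray(f['frame'][:,:,::-1])
pw=quad(g(W['p1']),255,146,132,100,lambda c:c.max(2)<52,'pics/q5.png',5)
bw=quad(g(W['b1']),265,150,120,90,lambda c:(c[:,:,0]-c[:,:,2])>30,'pics/q6.png',5)
print(pw.round(1).tolist(),bw.round(1).tolist())
def fb(p,v):
    P=np.array([p[0],p[1],0])+rect(.06,.084,.006)@Rm(p[2],0).T
    return np.concatenate([match(proj(f,P),o) for f,o in v])
B=[(T,bt),(S,bs),(W['b1'],bw)]
for v in([B[0]],[B[1]],[B[2]],B):
    r=least_squares(fb,[.4325,-.105,-.3],args=(v,),loss='soft_l1');print('blue',r.x.round(4),fb(r.x,v).round(1))
dt=np.array([[50,212],[455,60],[592,387],[208,537]])/6+[175,110]-.42
ds=np.array([[85,60],[155,375],[465,379],[362,75]])/4.8+[220,225]-.4
dw=np.array([[211,108],[427,107],[406.5,266],[234,266]])
def fp(p,v):
    R=Rm(p[3],p[4]);P=p[:3]+rect(.068,.092)@R.T;D=p[:3]+rect(.14,.17,-.012)@R.T
    return np.concatenate([match(proj(f,P if k=='p' else D),o) for f,o,k in v])
P=[(T,pt,'p'),(S,ps,'p'),(W['p1'],pw,'p')];D=[(T,dt,'d'),(S,ds,'d'),(W['p1'],dw,'d')]
for n,v in(('TS',P[:2]),('W',P[2:]),('SW',P[1:]),('TW',[P[0],P[2]]),('P',P),('D',D),('PD',P+D)):
    r=least_squares(fp,[.5935,.1928,.1027,.39,.44],args=(v,),loss='soft_l1',x_scale=[.01]*5);print(n,r.x[:3].round(4),np.degrees(r.x[3:]).round(2),fp(r.x,v).round(1).tolist() if len(v)>2 else '')
E
python3 c.py
python3 -c "
import cv2,numpy as np
I=[cv2.resize(cv2.imread(f'pics/q{i}.png'),(400,300)) for i in(5,6)]
cv2.imwrite('pics/qq2.png',np.hstack(I))"
```

```text
[[374.3, 236.2], [265.2, 237.4], [259.4, 153.9], [378.9, 153.3]] [[374.9, 159.4], [371.6, 229.4], [273.9, 229.4], [270.6, 159.4]]
blue [ 0.4321 -0.1061 -0.303 ] [-0.3 -0.5 -0.6  0.2  0.3  0.6  0.6 -0.3]
blue [ 0.4331 -0.1029 -0.3065] [-0.  -0.3  0.2 -0.1 -0.   0.2 -0.1  0.2]
blue [ 0.4318 -0.1066 -0.3014] [-0.6 -0.3 -0.8  0.2  0.7  0.2  0.6 -0.3]
blue [ 0.4319 -0.1063 -0.3018] [-0.4 -0.5 -0.7  0.2  0.2  0.6  0.5 -0.3 -0.4  0.6 -0.2  0.6 -0.5  1.
 -0.6  1.1 -0.3 -0.2 -0.5  0.3  1.   0.3  1.  -0.2]
TS [0.5936 0.1929 0.1027] [22.41 24.76] 
W [0.5907 0.1924 0.1087] [22.78 23.88] 
SW [0.5917 0.1929 0.1057] [22.59 24.12] 
TW [0.5908 0.1923 0.1085] [22.83 23.42] 
P [0.5918 0.1928 0.1055] [22.6  23.67] [1.2, 0.3, 0.2, -1.0, -0.3, -0.6, 0.4, 0.6, -0.8, 0.8, -1.5, -0.8, -1.2, 0.9, -0.6, 2.3, -0.3, 1.2, 0.9, -0.3, -1.2, -0.2, 0.3, 1.9]
D [0.5917 0.1923 0.1027] [22.65 27.05] [0.4, -0.5, -0.8, -0.8, 0.4, -1.6, 2.1, -0.8, 0.1, -1.5, 0.1, 0.3, -0.8, -0.5, -1.0, 0.7, -5.3, 1.8, -0.2, -0.0, -0.8, -0.1, 5.0, 0.7]
PD [0.5918 0.1927 0.104 ] [22.52 26.02] [1.1, 0.3, 0.0, -1.2, -0.4, -0.8, 0.2, 0.7, -0.7, -0.0, -1.8, -0.7, -1.4, 0.9, -0.3, 1.4, 0.3, 1.7, 0.7, -1.1, -1.5, -0.9, -0.5, 2.6, 0.6, -0.6, -0.7, -0.7, 0.6, -1.3, 2.4, -0.9, -0.1, -0.9, 0.3, 0.2, -0.3, -0.6, -1.2, 1.2, -5.7, 0.8, -0.1, 0.5, -0.6, 0.9, 6.2, 0.2]
```

View pics/qq2.png

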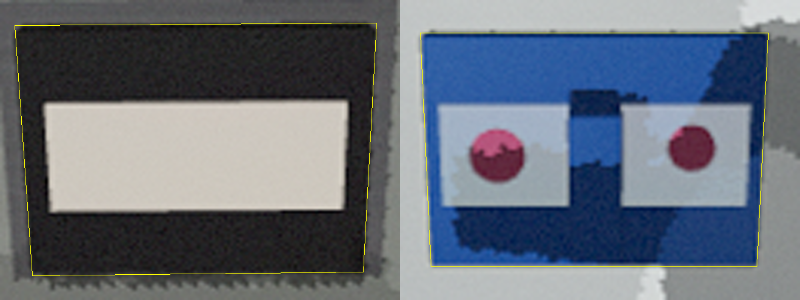

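Position agrees across views to about 2 mm, but slope spreads over 23.4–27°. An oblique wrist view along the face will pin it down.

```bash
cat > d.py <<'E'
from plan import *
import pickle
from bench import env,kinematics,monitor,eyes
oc=np.array([-.1414,.0663,-.0005]);M=np.array([[0,-.265,.964],[0,-.964,-.265],[1,0,0]])
pc=np.array([.5918,.1927,.1045]);Rp=Rm(np.radians(22.5),np.radians(25))
q0=np.array(monitor.sense()['joints']);res=[]
yp=Rp[:,1]
for sgn in(1,-1):
  for az in np.radians([0,20,40,60]):
    for el in np.radians([25,35,45,55]):
      for d in(.22,.27,.32):
        h=np.array([np.cos(np.radians(22.5)),np.sin(np.radians(22.5)),0])
        u=np.cos(el)*(sgn*yp*np.cos(az)-h*np.sin(az))+np.array([0,0,np.sin(el)])
        cz=-u; o=pc+d*u
        for roll in np.radians(np.arange(0,360,30)):
          x=np.cross(cz,[0,0,1]);x/=np.linalg.norm(x);y=np.cross(cz,x)
          X=np.cos(roll)*x+np.sin(roll)*y;Y=np.cross(cz,X)
          Rt=np.c_[X,Y,cz]@M.T;p=o-Rt@oc
          G=np.array([[.0,0,s*.06] for s in(-1,0,1)]+[[-.06,a,s*.06] for s in(-1,1) for a in(-.045,.045)]+[[-.2,a,s*.06] for s in(-1,1) for a in(-.08,.08)])@Rt.T+p
          L=(G-pc)@Rp
          ok=((L[:,2]>.04)|(abs(L[:,1])>.16)|(L[:,0]<-.15)).all() and G[:,2].min()>.1
          vi=np.linalg.norm(G[:,:2]-[.69,.02],axis=1).min()
          if not ok or vi<.06: continue
          qq=kinematics.ik(p,Ro.from_matrix(Rt).as_quat())
          if qq is None: continue
          res.append((np.abs(np.array(qq)-q0).max(),sgn,np.degrees(az),np.degrees(el),d,np.degrees(roll),p,Ro.from_matrix(Rt).as_quat(),qq))
res.sort(key=lambda r:r[0]+ r[3]/60+r[2]/60)
for r in res[:12]:print([np.round(a,2) for a in r[:6]],r[6].round(3),np.round(r[8],2))
pickle.dump(res[:12],open('views.pkl','wb'))
E
python3 d.py
```

```text
[np.float64(0.68), np.int64(-1), np.float64(0.0), np.float64(35.0), np.float64(0.27), np.float64(150.0)] [0.611 0.112 0.19 ] [-0.27  0.67  1.23  0.65  1.61  1.92]
[np.float64(1.04), np.int64(1), np.float64(0.0), np.float64(25.0), np.float64(0.22), np.float64(210.0)] [0.561 0.234 0.153] [ 0.54  0.67  1.43 -0.99  1.24  1.03]
[np.float64(1.09), np.int64(1), np.float64(0.0), np.float64(25.0), np.float64(0.27), np.float64(180.0)] [0.556 0.28  0.178] [ 0.59  0.75  1.19 -0.85  1.47  0.4 ]
[np.float64(1.11), np.int64(1), np.float64(0.0), np.float64(25.0), np.float64(0.27), np.float64(210.0)] [0.543 0.276 0.175] [ 0.61  0.68  1.36 -0.95  1.33  1.01]
[np.float64(0.97), np.int64(1), np.float64(0.0), np.float64(35.0), np.float64(0.22), np.float64(210.0)] [0.564 0.226 0.161] [ 0.47  0.6   1.44 -0.82  1.15  0.9 ]
[np.float64(1.16), np.int64(1), np.float64(0.0), np.float64(25.0), np.float64(0.32), np.float64(180.0)] [0.539 0.322 0.199] [ 0.65  0.77  1.1  -0.83  1.57  0.39]
[np.float64(1.18), np.int64(1), np.float64(0.0), np.float64(25.0), np.float64(0.32), np.float64(210.0)] [0.526 0.318 0.196] [ 0.68  0.69  1.27 -0.91  1.42  0.99]
[np.float64(0.69), np.int64(-1), np.float64(0.0), np.float64(55.0), np.float64(0.22), np.float64(150.0)] [0.587 0.17  0.172] [-0.08  0.53  1.38  0.41  1.3   2.06]
[np.float64(1.04), np.int64(1), np.float64(0.0), np.float64(35.0), np.float64(0.27), np.float64(210.0)] [0.549 0.263 0.19 ] [ 0.54  0.59  1.37 -0.78  1.25  0.89]
[np.float64(1.22), np.int64(1), np.float64(0.0), np.float64(25.0), np.float64(0.32), np.float64(240.0)] [0.515 0.318 0.187] [ 0.72  0.68  1.38 -1.05  1.36  1.63]
[np.float64(0.89), np.int64(1), np.float64(0.0), np.float64(45.0), np.float64(0.22), np.float64(210.0)] [0.568 0.216 0.168] [ 0.39  0.54  1.44 -0.62  1.09  0.74]
[np.float64(1.08), np.int64(1), np.float64(0.0), np.float64(35.0), np.float64(0.27), np.float64(180.0)] [0.562 0.267 0.193] [ 0.52  0.67  1.2  -0.7   1.42  0.29]
```

```bash
python3 - <<'E'
from plan import *
import pickle
from bench import env,kinematics,monitor,eyes
r=pickle.load(open('views.pkl','rb'))[0]
p=np.array(monitor.sense()['position']);p[2]=.22;env.movel(p,velocity=.25)
env.reach(r[6],r[7]);env.hold(.2);f=eyes.grab_frame('wrist')
W=pickle.load(open('w.pkl','rb'));W['p2']=f;pickle.dump(W,open('w.pkl','wb'));cv2.imwrite('pics/wp2.png',f['frame'][:,:,::-1])
print(monitor.sense()['clock'])
pc=np.array([.5918,.1927,.1045])
for sl in(24,26):
  R=Rm(np.radians(22.5),np.radians(sl));print(proj(f,pc+rect(.068,.092)@R.T).round(1).tolist(),proj(f,pc+rect(.14,.17,-.012)@R.T).round(1).tolist())
E
```

```text
6.7
[[374.3, 175.0], [293.7, 158.6], [274.8, 212.3], [337.3, 222.1]] [[438.5, 142.7], [253.7, 97.6], [238.8, 213.5], [354.1, 231.0]]
[[374.2, 173.8], [293.6, 159.9], [274.7, 213.3], [337.2, 221.1]] [[437.4, 140.2], [252.6, 100.0], [238.1, 215.4], [353.7, 229.1]]
```

View pics/wp2.png

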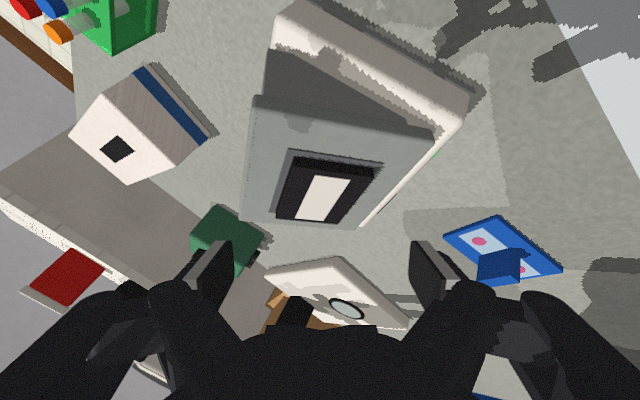

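The oblique view shows the deck's near edge (254,97)→(434,135) and the platen face around (290,160)–(340,222). I'll fit it precisely.

```bash
cat > e.py <<'E'
exec(open('c.py').read().split("for n,v in(('TS'")[0].replace("print('blue'","(lambda *a:0)('blue'"))
i=g(W['p2'])
p2=quad(i,268,148,116,82,lambda c:c.max(2)<62,'pics/q7.png',5)
z=cv2.resize(i[85:245,230:450],None,fx=3.6,fy=3.6,interpolation=cv2.INTER_CUBIC);cv2.imwrite('pics/z2.png',z)
z=cv2.resize(g(W['p1'])[95:285,200:440],None,fx=3.3,fy=3.,interpolation=cv2.INTER_CUBIC);cv2.imwrite('pics/z1.png',z)
print(p2.round(1).tolist())
E
python3 e.py
```

```text
[[374.3, 236.2], [265.2, 237.4], [259.4, 153.9], [378.9, 153.3]] [[374.9, 159.4], [371.6, 229.4], [273.9, 229.4], [270.6, 159.4]]
[[381.0, 168.0], [337.3, 223.5], [272.7, 217.4], [293.8, 154.9]]
```

View pics/q7.png

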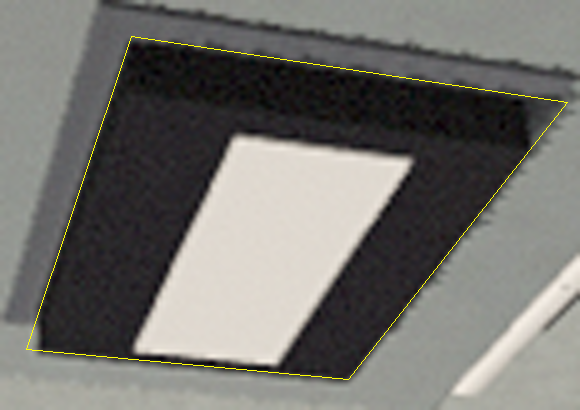

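View pics/z2.png

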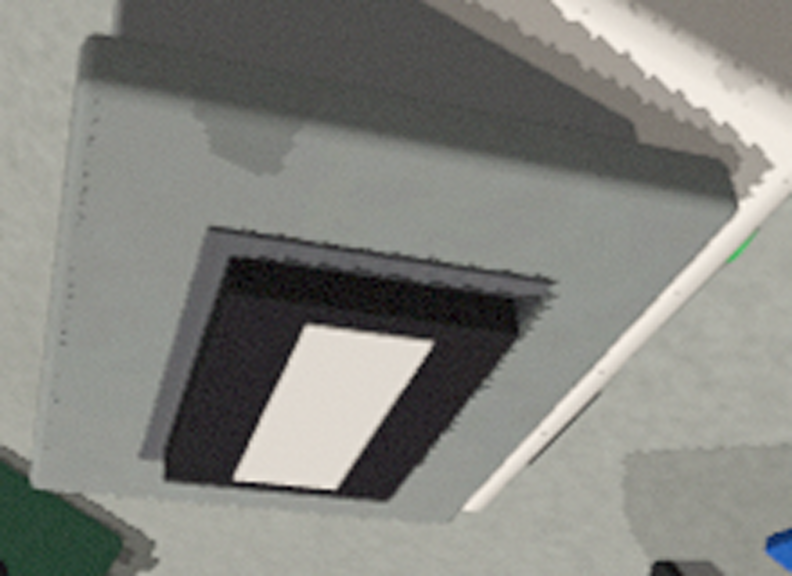

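View pics/z1.png

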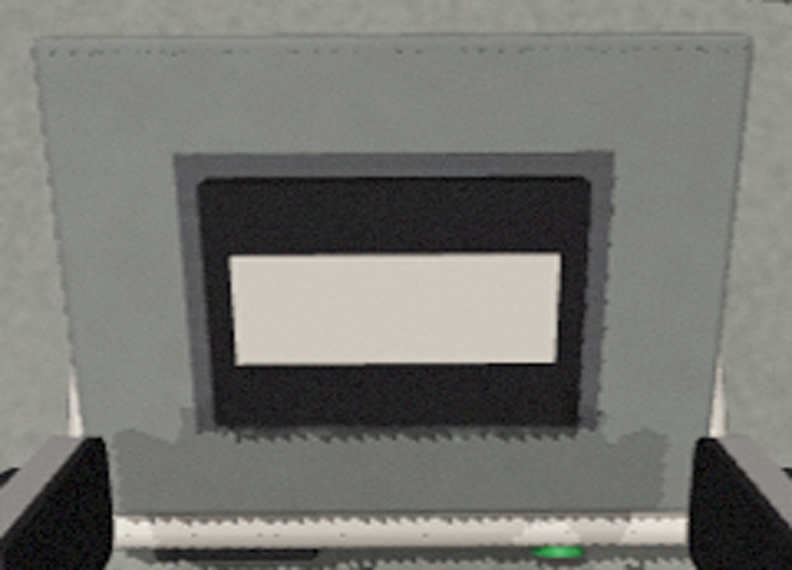

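The black thresholds take in the platen's black sidewalls, which biases the fit. The white window is clean in all views, so I'll fit that (free size) together with the true face corners from the oblique view.

```bash
cat > e2.py <<'E'
exec(open('c.py').read().split("def fb")[0])
i=g(W['p2']);Ti=g(T);Si=g(S);w=lambda th:(lambda c:c.min(2)>th)
wt=quad(Ti,204,145,46,34,w(88),'pics/r1.png',8);ws=quad(Si,262,244,34,40,w(118),'pics/r2.png',8)
ww=quad(g(W['p1']),262,165,116,62,w(120),'pics/r3.png',5);w2=quad(i,290,170,66,54,w(120),'pics/r4.png',8)
print(ww.round(1).tolist(),w2.round(1).tolist())
f2=np.array([[218,292],[518,333],[388,500],[165,478]])/3.6+[230,85]-.36
d2=np.array([[82,78],[735,207]])/3.6+[230,85]-.36
V=dict(T=(T,wt),S=(S,ws),W=(W['p1'],ww),X=(W['p2'],w2))
def fp(p,ks,face):
    R=Rm(p[3],p[4]);P=p[:3]+rect(p[5],p[6])@R.T
    e=[match(proj(V[k][0],P),V[k][1]) for k in ks]
    if face: e+=[.7*match(proj(W['p2'],p[:3]+rect(.068,.092)@R.T),f2)]
    return np.concatenate(e)
for ks in('TS','WX','SWX','TSWX','X'):
  for face in(0,1):
    if ks=='X' and not face: continue
    r=least_squares(fp,[.592,.1928,.104,.39,.44,.03,.075],args=(ks,face),loss='soft_l1',x_scale=[.01]*7);
    R=Rm(r.x[3],r.x[4]);D=proj(W['p2'],r.x[:3]+np.array([[.07,-.085,-.012],[-.07,-.085,-.012]])@R.T)
    print(ks,face,r.x[:3].round(4),np.degrees(r.x[3:5]).round(2),r.x[5:].round(4),np.abs(fp(r.x,ks,face)).max().round(2),'deckedge',(D-d2).round(1).tolist())
E
python3 e2.py
python3 -c "
import cv2,numpy as np
I=[cv2.resize(cv2.imread(f'pics/r{i}.png'),(390,290)) for i in(1,2,3,4)]
cv2.imwrite('pics/rr.png',np.vstack([np.hstack(I[:2]),np.hstack(I[2:])]))"
```

```text
[[374.3, 236.2], [265.2, 237.4], [259.4, 153.9], [378.9, 153.3]] [[374.9, 159.4], [371.6, 229.4], [273.9, 229.4], [270.6, 159.4]]
[[367.6, 215.1], [271.4, 216.0], [269.2, 180.2], [369.3, 179.1]] [[350.5, 179.5], [322.7, 220.7], [293.9, 217.8], [314.6, 174.5]]
TS 0 [0.5914 0.1923 0.1094] [22.67 27.56] [0.0317 0.0799] 0.16 deckedge [[-4.4, -0.1], [2.1, -0.2]]
TS 1 [0.5911 0.1922 0.1091] [23.1  27.42] [0.0317 0.0798] 1.34 deckedge [[-4.6, -0.2], [2.2, -0.8]]
WX 0 [0.5896 0.192  0.1091] [22.79 27.56] [0.0303 0.0784] 0.39 deckedge [[-2.2, 1.5], [3.7, 0.8]]
WX 1 [0.5897 0.1921 0.1089] [22.93 27.54] [0.0303 0.0784] 1.83 deckedge [[-2.5, 1.2], [3.4, 0.4]]
SWX 0 [0.5897 0.192  0.1091] [22.75 27.52] [0.0304 0.0785] 1.24 deckedge [[-2.2, 1.3], [3.6, 0.9]]
SWX 1 [0.5898 0.1921 0.1089] [22.89 27.54] [0.0304 0.0785] 1.77 deckedge [[-2.5, 1.1], [3.4, 0.4]]
TSWX 0 [0.5898 0.192  0.1092] [22.74 27.52] [0.0304 0.0786] 1.19 deckedge [[-2.3, 1.3], [3.6, 0.9]]
TSWX 1 [0.5899 0.1921 0.109 ] [22.88 27.54] [0.0304 0.0786] 1.71 deckedge [[-2.6, 1.1], [3.3, 0.4]]
X 1 [0.5891 0.1936 0.1078] [22.97 27.4 ] [0.0308 0.0793] 1.92 deckedge [[-1.8, 2.0], [2.4, 1.0]]
```

View pics/rr.png

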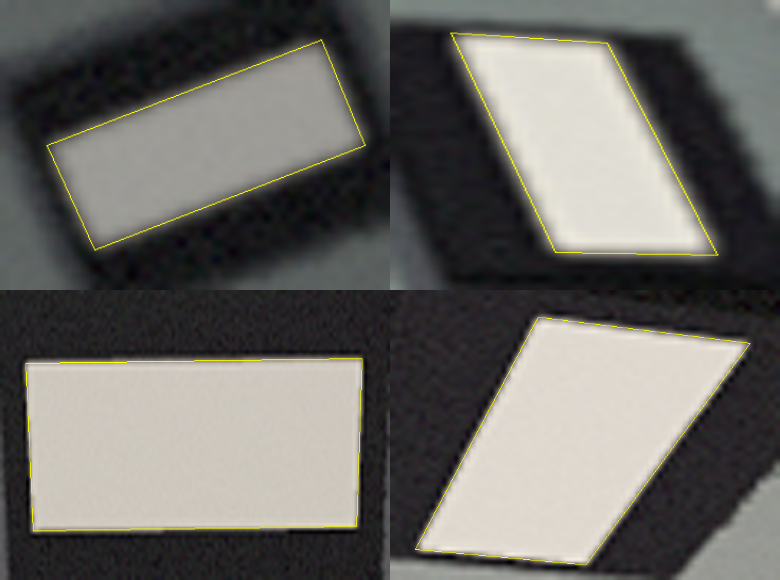

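The window fits agree in every view: platen at (0.590, 0.192, 0.109), yaw 22.8°, slope 27.5°. Now I'll grasp.

```bash
python3 - <<'E'
from plan import *
from bench import env,kinematics,monitor,eyes
q=tool(Rm(-.302,0),-1);b=np.array([.432,-.106])
p=np.array(monitor.sense()['position']);
env.reach(np.r_[b,.16],q)
env.movel(np.r_[b,.011],velocity=.12,guard=15)
print(monitor.sense()['position'])
env.close_gripper(30);env.hold(.2);s=monitor.sense();print('gap',s['finger_gap'],s['contact_force'],s['clock'])
for n in('wrist','side'): cv2.imwrite(f'pics/g_{n}.png',eyes.grab_frame(n)['frame'][:,:,::-1])
E
python3 -c "
import cv2,numpy as np
a=cv2.imread('pics/g_wrist.png');b=cv2.imread('pics/g_side.png')[150:270,280:460]
cv2.imwrite('pics/g.png',np.hstack([cv2.resize(a,(400,250)),cv2.resize(b,(375,250))]))"
```

```text
[ 0.43232763 -0.10613635  0.01147047]
gap 0.13680916752573796 [0.19534068 0.24559309 5.07678291] 10.2167
```

View pics/g.png

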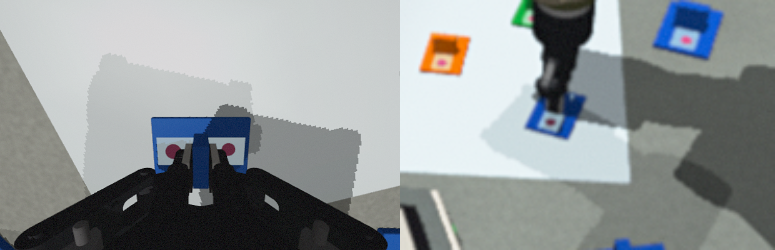

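Gap is 11.6 mm, so the tab is in the jaws; the wrist view shows the tab at (200,160) in the left panel, between the pads. Lift it and carry it above the platen.

```bash
python3 - <<'E'
from plan import *
import pickle
from bench import env,kinematics,monitor,eyes
s=monitor.sense();p=np.array(s['position']);z0=p[2]
env.movel([p[0],p[1],.2],velocity=.18);env.hold(.3)
print('held F',monitor.sense()['contact_force'],monitor.sense()['finger_gap'])
pc=np.array([.590,.192,.109]);Rp=Rm(np.radians(22.8),np.radians(27.5));n=Rp[:,2]
q=tool(Rp,-1)
env.reach(pc+n*(z0+.06),q);env.hold(.3)
s=monitor.sense();print(s['clock'],s['position'],'F',s['contact_force'],s['ft_torque'],s['finger_gap'])
W={}
for m in('wrist','side','top'):
    f=eyes.grab_frame(m);W[m]=f;cv2.imwrite(f'pics/h_{m}.png',f['frame'][:,:,::-1])
W['s']=s;W['z0']=z0;pickle.dump(W,open('h.pkl','wb'))
Rt=Ro.from_quat(s['ee_rot']).as_matrix();c=np.array(s['position'])-n*(z0-.006)
print(proj(W['wrist'],c+rect(.06,.084)@Rp.T).round(1).tolist(),proj(W['side'],c+rect(.06,.084)@Rp.T).round(1).tolist())
E
python3 -c "
import cv2,numpy as np
a=cv2.imread('pics/h_wrist.png');b=cv2.imread('pics/h_side.png')[180:350,200:370]
cv2.imwrite('pics/h2.png',cv2.resize(b,(680,680))[:600])"
```

```text
held F [ 0.16066035 -0.37356016 -1.03382664] 0.1306023199086491
13.2917 [0.55989959 0.17868545 0.17218874] F [-0.30494216  0.93723476  0.49205964] [-0.1030189   0.28378648 -0.01287162] 0.135666899882674
[[395.3, 288.7], [403.0, 186.7], [240.6, 186.8], [248.2, 288.9]] [[298.9, 227.2], [272.8, 224.3], [283.3, 255.8], [311.0, 257.7]]
```

View pics/h_wrist.png

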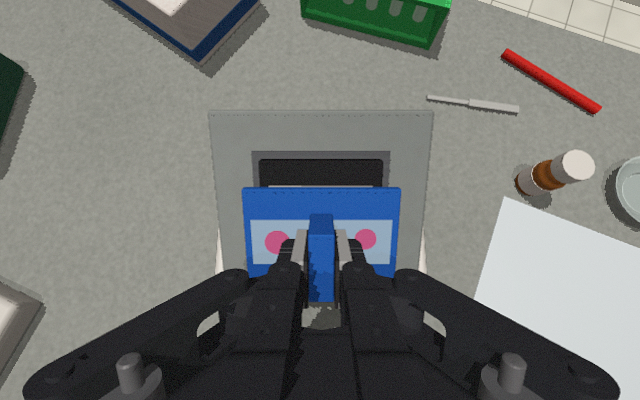

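View pics/h2.png

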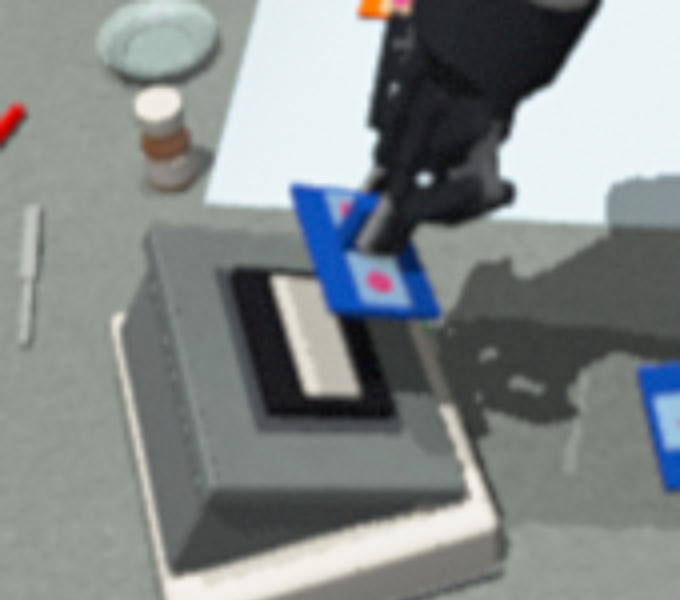

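The plate sits square in the jaws: its far corners at (243,188) and (400,187) are within 3 px of prediction, suggesting a slight droop. Do the guarded approach.

```bash
python3 - <<'E'
from plan import *
import pickle
from bench import env,kinematics,monitor,eyes
z0=pickle.load(open('h.pkl','rb'))['z0']
pc=np.array([.590,.192,.109]);Rp=Rm(np.radians(22.8),np.radians(27.5));n=Rp[:,2]
env.movel(pc+n*(z0+.018),velocity=.06);env.hold(.3)
F0=np.mean([ (env.hold(.03),monitor.sense()['contact_force'])[1] for _ in range(5)],0)
hit=env.movel(pc+n*(z0-.001),velocity=.012,guard=4)
env.hold(.2);s=monitor.sense();L=Rp.T@(np.array(s['position'])-pc)
print(hit,'h',L-[0,0,z0],'dF in platen frame',Rp.T@(np.array(s['contact_force'])-F0),s['clock'],s['finger_gap'])
W={'F0':F0}
for m in('wrist','side','top'):
    f=eyes.grab_frame(m);W[m]=f;cv2.imwrite(f'pics/k_{m}.png',f['frame'][:,:,::-1])
W['s']=s;pickle.dump(W,open('k.pkl','wb'))
E
python3 -c "
import cv2,numpy as np
b=cv2.imread('pics/k_side.png')[220:345,215:340]
cv2.imwrite('pics/k2.png',cv2.resize(b,(600,600),interpolation=cv2.INTER_CUBIC))"
```

```text
True h [-2.84481078e-04  4.71587966e-05 -1.01438345e-03] dF in platen frame [ 0.98020063 -0.98528008  2.57773573] 16.5083 0.1330254628191591
```

View pics/k_wrist.png

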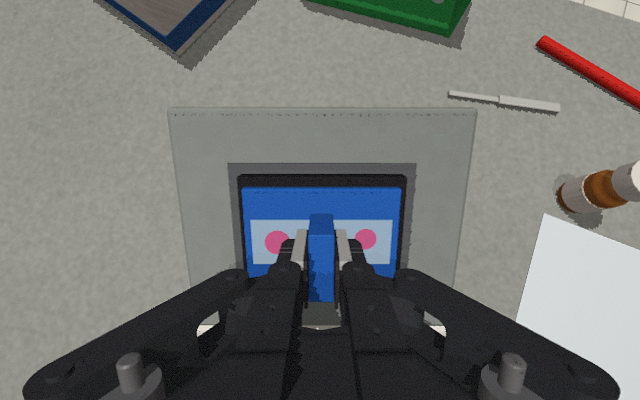

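View pics/k2.png

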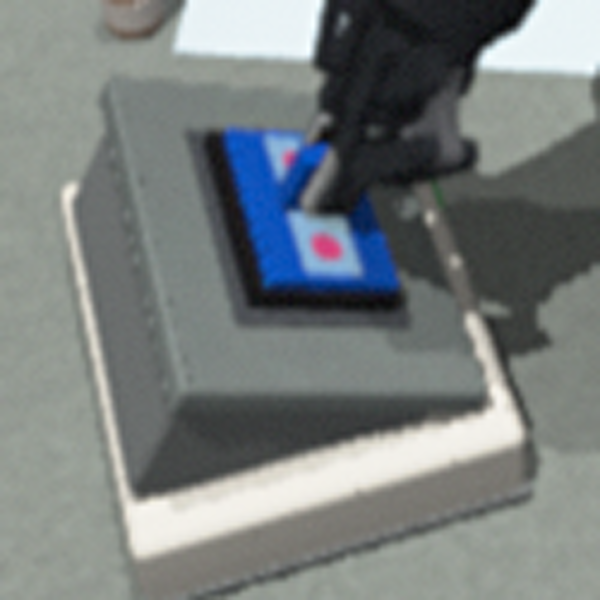

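```bash
cat > chk.py <<'E'
from plan import *
import pickle,sys
K=pickle.load(open(sys.argv[1],'rb'));s=K['s'];z0=pickle.load(open('h.pkl','rb'))['z0']
pc=np.array([.590,.192,.109]);Rp=Rm(np.radians(22.8),np.radians(27.5));n=Rp[:,2]
f=K['wrist'];d=float(sys.argv[2])
print('platen far corners',proj(f,pc-n*d+(rect(.068,.092)@Rp.T)[1:3]).round(1).tolist())
print('blue far corners if centred',proj(f,pc-n*d+(rect(.06,.084,.006)@Rp.T)[1:3]).round(1).tolist())
b=f['frame'][:,:,::-1]
print('side: blue',proj(K['side'],pc-n*d+rect(.06,.084,.006)@Rp.T).round(1).tolist())
print('side: platen',proj(K['side'],pc-n*d+rect(.068,.092)@Rp.T).round(1).tolist())
cv2.imwrite('pics/kz.png',cv2.resize(np.ascontiguousarray(b[155:300,220:420]),None,fx=4,fy=4,interpolation=cv2.INTER_CUBIC))
E
python3 chk.py k.pkl 0
```

```text
platen far corners [[408.7, 176.6], [235.0, 176.5]]
blue far corners if centred [[403.7, 186.6], [240.1, 186.6]]
side: blue [[287.7, 247.2], [262.2, 245.1], [271.5, 276.9], [298.6, 277.9]]
side: platen [[287.8, 247.8], [259.0, 245.5], [268.9, 280.5], [299.7, 281.4]]
```

View pics/kz.png

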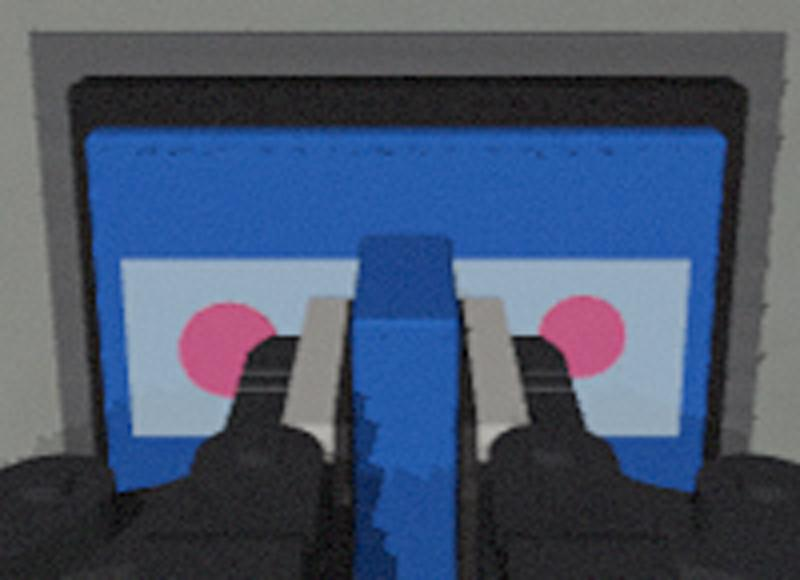

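Relative to the platen, blue's margins match a centred placement within about 1.5 mm. Now press in small steps while watching the normal force.

```bash
python3 - <<'E'
from plan import *
import pickle
from bench import env,kinematics,monitor,eyes
H=pickle.load(open('h.pkl','rb'));z0=H['z0'];F0=pickle.load(open('k.pkl','rb'))['F0']
pc=np.array([.590,.192,.109]);Rp=Rm(np.radians(22.8),np.radians(27.5));n=Rp[:,2]
for h in np.arange(-.002,-.0091,-.001):
    env.movel(pc+n*(z0+h),velocity=.01);env.hold(.2)
    S=[(env.hold(.03),monitor.sense())[1] for _ in range(4)];s=S[-1]
    F=Rp.T@(np.mean([x['contact_force'] for x in S],0)-F0);L=Rp.T@(np.array(s['position'])-pc)
    print(round(h,4),'reached',(L-[0,0,z0]).round(4),'F',F.round(2),'M',(Rp.T@np.array(s['ft_torque'])).round(2),round(s['clock'],2))
    if F[2]>6: break
W={'F0':F0,'s':s}
for m in('wrist','side','top'):
    f=eyes.grab_frame(m);W[m]=f;cv2.imwrite(f'pics/l_{m}.png',f['frame'][:,:,::-1])
pickle.dump(W,open('l.pkl','wb'))
E
python3 chk.py l.pkl 0.004
python3 -c "
import cv2,numpy as np
b=cv2.imread('pics/l_side.png')[225:325,225:325]
cv2.imwrite('pics/l2.png',cv2.resize(b,(600,600),interpolation=cv2.INTER_CUBIC))"
```

```text
-0.002 reached [-0.0004  0.0001 -0.0021] F [-2.11 -0.18  4.98] M [-0.06  0.56  0.  ] 17.26
-0.003 reached [-0.0002  0.0001 -0.003 ] F [-2.08 -0.05  6.04] M [-0.09  0.64 -0.01] 17.84
platen far corners [[407.8, 176.0], [236.2, 176.0]]
blue far corners if centred [[402.8, 185.9], [241.3, 185.9]]
side: blue [[287.0, 248.4], [261.5, 246.4], [270.7, 278.2], [297.8, 279.2]]
side: platen [[287.1, 249.1], [258.3, 246.8], [268.2, 281.8], [298.9, 282.7]]
```

View pics/kz.png

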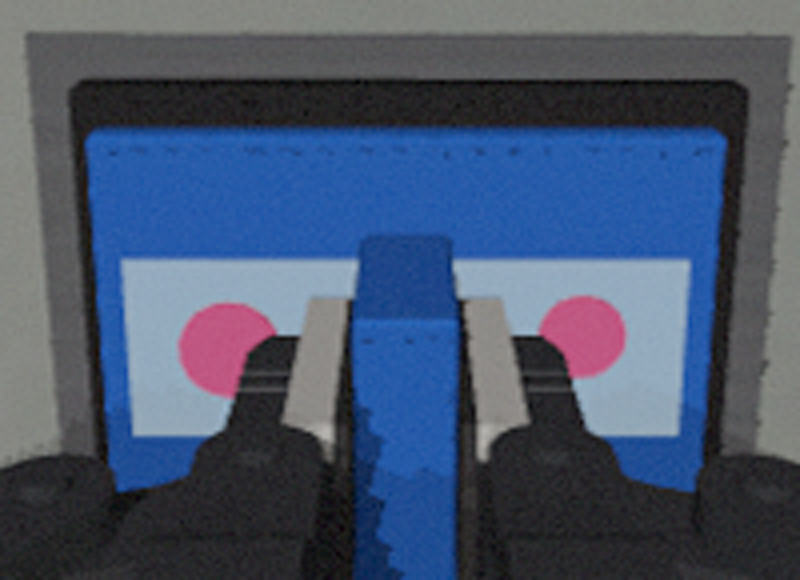

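View pics/l2.png

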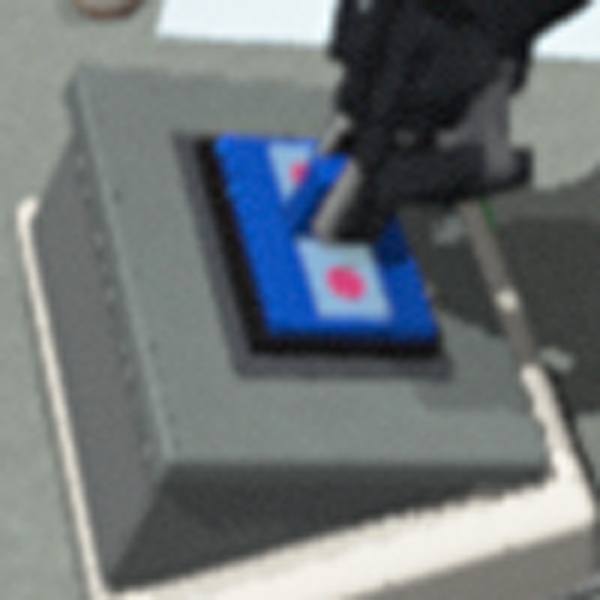

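```bash
python3 - <<'E'
import cv2,numpy as np
I={k:cv2.imread(f'pics/{k}_wrist.png') for k in'ghkl'}
for k,i in I.items():
    m=((i[:,:,0].astype(int)-i[:,:,2])).astype(float)
    out=[]
    for c in range(255,300,1):
        v=m[170:215,c];j=np.argmax(v>50);out.append(170+j-1+(50-v[j-1])/(v[j]-v[j-1]))
    out2=[]
    for r in range(195,235):
        v=m[r,225:300];j=np.argmax(v>50);out2.append(225+j-1+(50-v[j-1])/(v[j]-v[j-1]))
    out3=[]
    for r in range(195,235):
        v=m[r,415:340:-1];j=np.argmax(v>50);out3.append(415-j+1-(50-v[j-1])/(v[j]-v[j-1]))
    print(k,'far edge row',np.median(out).round(2),'left',np.median(out2).round(2),'right',np.median(out3).round(2))
E
```

```text
g far edge row 187.17 left 243.14 right 398.38
h far edge row 186.66 left 242.77 right 398.95
k far edge row 186.25 left 242.46 right 399.4
l far edge row 186.28 left 242.49 right 399.45
```

```bash
python3 - <<'E'
from plan import *
import pickle
H=pickle.load(open('l.pkl','rb'));z0=pickle.load(open('h.pkl','rb'))['z0'];f=H['wrist'];s=H['s']
Rt=Ro.from_quat(s['ee_rot']).as_matrix();p=np.array(s['position'])
Rc=np.c_[0,0,0]
Z=-Rt[:,0];Y=-Rt[:,2];X=np.cross(Y,Z);R0=np.c_[X,Y,Z]
def obs(d,dz,dx):
    r=Ro.from_euler('y',d).as_matrix()
    piv=np.array([0,0,.0187]) # grasp pt in tool (carrier axes)
    P=lambda a:(p+R0@(piv+r@(np.array(a)+[dx,0,dz-z0-.0187])))
    fe=proj(f,P([.03,.022,.006]))[0,1]
    # left/right at row ~215 -> x about .015
    l=[];
    for sg in(1,-1):
        a=proj(f,[P([x,sg*.042,.006]) for x in(.03,0)]);t=(214.5-a[0,1])/(a[1,1]-a[0,1]);l.append(a[0,0]+t*(a[1,0]-a[0,0]))
    return np.array([fe,abs(l[1]-l[0])])
b=obs(0,0,0);print('nominal',b)
print('d1deg',obs(np.radians(1),0,0)-b,'dz1mm',obs(0,.001,0)-b,'dx1mm',obs(0,0,.001)-b)
E
```

```text
nominal [186.70093711 158.18832322]
d1deg [ 0.5493427  -0.28017574] dz1mm [0.46025044 1.08416989] dx1mm [-1.88188390e+00 -1.96239215e-05]
```

The carrier settled about 1° at first contact and hasn't moved in the hand since, so it is flush. Normal force climbs about 1.1 N/mm, consistent with the spring. I'll press slightly more to half-way, check, then hand in.

```bash
python3 - <<'E'
from plan import *
import pickle
from bench import env,kinematics,monitor,eyes,job
H=pickle.load(open('h.pkl','rb'));z0=H['z0'];F0=pickle.load(open('k.pkl','rb'))['F0']
pc=np.array([.590,.192,.109]);Rp=Rm(np.radians(22.8),np.radians(27.5));n=Rp[:,2]
env.movel(pc+n*(z0-.0039),velocity=.01);env.hold(.6)
S=[(env.hold(.03),monitor.sense())[1] for _ in range(5)];s=S[-1]
F=Rp.T@(np.mean([x['contact_force'] for x in S],0)-F0);L=Rp.T@(np.array(s['position'])-pc)-[0,0,z0]
print(L.round(4),F.round(2),s['finger_gap'],s['clock'])
f=eyes.grab_frame('wrist');cv2.imwrite('pics/m_wrist.png',f['frame'][:,:,::-1])
E
```

```text
[-0.0002  0.0001 -0.0039] [-2.7  -0.12  7.27] 0.1314860782563332 19.0083
```

View pics/m_wrist.png

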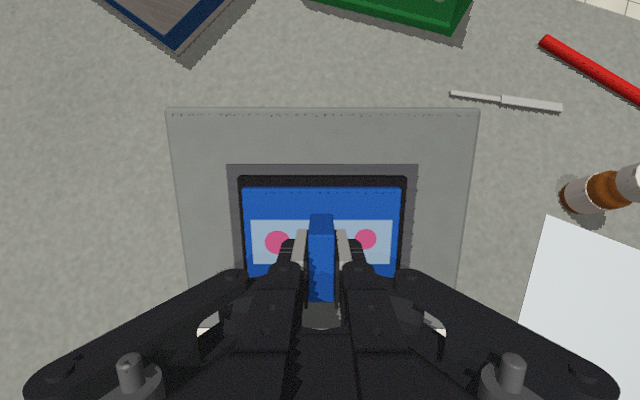

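Blue (corners (243,188) and (400,187)) sits inside the platen outline ((238,176) and (407,176)) with even side margins. Normal force is 7.3 N. Handing in.

```bash
python3 -c "
from bench import job
job.hand_in()"
```

```text
the job is handed in; nothing more can be done
```

I gripped the smallest blue carrier by its tab (its plate measured 60 × 84 mm), tilted it to the platen slope and pressed it on. I handed in at about 19 s, still gripping and pressing. The hand-in gives no verdict, so I can't confirm the result.

**Last checks**
- **Press:** normal force was 7.3 N, so the platen should be about 4 mm in, half-way. The tool moved in 3.9 mm below my estimate of the free face, which agrees.
- **Grip:** the finger gap is about 11 mm on the 12 mm tab.
- **Centring:** the tool was within 0.3 mm of the aim point. The wrist picture puts the carrier about 1.5 mm from centre down the slope and square to the platen.
- **Flushness:** the carrier settled about 1° at first contact and did not move in the hand on the next press step. I had no direct measure of its angle on the platen.
- **Bystanders:** I saw nothing touched or moved, but I did not measure the other carriers and bench items again.

**Disagreements**
- **Slope:** my first slope fits gave 23–27°. They were biased because they took in the platen's black sidewalls. Fitting the white window in four views gave a consistent 27.5°, which I used.
- **Side camera:** it read 2–3 mm differently from the other views.
- **Sideways force:** about 2.7 N along the slope remained at the end. I took it as friction.

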